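# Slide the foot plate along the fence into the corner of the welding jig

### The job

A steel foot plate lies loose and askew on the bed of the tack-welding jig. Push it up flat against the jig's long fence near where it lies, then slide it along the fence, keeping it against the fence all the way, into the corner pocket until it sits tight against both the fence and the end stop. Only push it, never lift or pick it up, leave everything else on the bench where it is, and take the hand away when it is home.

Things in the scene. Friction and masses are not known exactly. Their poses are not given: they have to be found in the camera images.
- plate_mid (a point): The foot plate: plain steel, 60 x 50 mm, 12 mm thick, about 0.27 kg, two 11 mm holes; the only plate lying by itself on the jig. This point is its centre, half-way up (6 mm above the bed). Axes: z up, y along its 60 mm length, x across its 50 mm width.
- plate: The same foot plate; origin at the centre of its underside, axes as above. It starts 20 to 55 mm out from its line along the fence, askew by up to 25 degrees, its y axis roughly the way of the corner's y axis.
- corner (a point): The pocket's corner on the bed's top (12 mm above the bench), where the fence's face meets the end stop's face. x points square into the fence (roughly away from the robot), y along the fence towards the end stop (roughly to the robot's left), z up. Home for the plate's centre is x -25, y -30 mm, its 60 mm length along the fence.
- fence (a point): The fence: fixed steel bar, 20 mm thick, 20 mm high above the bed. This point is the foot of its free (right) end, on its face; the face runs straight from here 270 mm to the corner. Axes as the corner's.
- end_stop (a point): The end stop: fixed steel block across the bed, 16 mm thick and 18 mm high above the bed. This point is the foot of its face, in the middle of the pocket; in the corner's axes the face is at y 0, from x -70 to +20 mm.
- keeper (a point): The keeper: fixed strip opposite the fence, 16 mm wide, 12 mm high above the bed. This point is the foot of its inner face at the end of its straight part (x -54, y -25 mm from the corner): the pocket is 4 mm wider than the plate. From here a flared mouth opens back to about x -68, y -41 mm. At home the plate's rear 19 mm stand clear of it.
- jig: The tack-welding jig, screwed to the bench: flat steel bed 180 mm across (x) and 360 mm long (y), 12 mm thick, carrying fence, end stop and keeper. Origin under the middle of the bed; axes as the corner's, which lies at x +65, y +90 mm from here.
- clamp (a point): Foot of the jig's toggle clamp, which stands thrown open and fixed on the bed behind the end stop (52 mm beyond the stop's face): a leaning holding arm 105 mm high above the bed with a red handle behind it. It is not to be used; keep the hand clear of it.
- flap_wheel: Bystander: flap wheel, 40 mm across and 24 mm high with a 30 mm shank pointing up, standing on the jig's bed beside the keeper, near the end-stop end. Origin under its centre.
- cup_brush: Bystander: steel cup brush, 60 mm across and 45 mm high, on the bench just in front of the jig (robot's side). Origin under its centre.
- flap_disc: Bystander: flap disc lying flat, 115 mm across and 12 mm high, on the bench behind the fence. Origin under its centre.
- tube: Bystander: offcut of square steel tube, 30 x 30 mm and 75 mm high, standing on the bench behind the fence. Origin under its centre.
- stack: Bystander: stack of three more foot plates, 36 mm high, on the bench away from the jig. Origin under its centre.
- spray_can: Bystander: spray can, 65 mm across and 195 mm high, standing on the bench at the right. Origin under its centre.
Things that resemble listed ones, but are neither listed nor needed, are in the scene too. What is meant by the plate is not orange or purple, and is the smaller of those in its own colour.

How it is judged:
On the way:
1. the plate lies flat against the fence (gap under 2 mm, square within 3 degrees) while its centre is still 75 mm or more from its home place (x of plate_mid in the frame of corner above -0.027 m and angle between the x axis of plate_mid and the x axis of corner, either way round below 0.05 rad and y of plate_mid in the frame of corner below -0.105 m), for 0.2 s.
At the end, for the whole second after the job is handed in: The plate lies flat and still on the bed in the corner pocket, tight within 2 mm against the fence and within 2 mm against the end stop, square to them within 3 degrees (x of plate_mid in the frame of corner above -0.027 m and y of plate_mid in the frame of corner above -0.032 m and angle between the x axis of plate_mid and the x axis of corner, either way round below 0.05 rad and z of plate_mid in the frame of corner below 0.009 m and angle between plate_mid's own z axis and vertical below 0.06 rad and linear speed of plate below 0.01 m/s); the robot touches nothing.
It fails at once if the plate is lifted (its centre rises more than 5 mm above where it lies on the bed) or tipped by more than 12 degrees (z of plate_mid in the frame of corner above 0.011 m or angle between plate_mid's own z axis and vertical above 0.21 rad).
It fails at once if over the last 75 mm of the way the plate's middle is more than 6 mm off its line along the fence (y of plate_mid in the frame of corner above -0.105 m and x of plate_mid in the frame of corner below -0.031 m).
It fails at once if another thing on the bench is moved by more than 10 mm (distance of any of flap_wheel, cup_brush, flap_disc, tube, stack, spray_can from where it was at the start of the episode above 0.01 m).
It also fails if it takes over 54 s, if anything falls off the work surface, if the arm or the gripper's body presses on something with over 40 N, if the wrist force passes 120 N, or if a joint passes its speed limit or range.

### The arm

A 6-joint arm with a two-finger parallel gripper is mounted at the origin on the work surface. World frame = base frame: x ahead of the robot, y to its left, z up, the work surface at z = 0. Lengths are in m, angles in rad, forces in N, time in s.
With the tool pointing down it reaches from about 0.3 to 0.85 m from the base axis. Payload 4.2 kg.
Tool frame: the origin (TCP) lies at the centre of the arm's flange, where the gripper is bolted on; the fingertips stand 191 mm ahead of it and the grasp point (between the pads) lies 172 mm ahead of it (arm.tcp_to_grasp is the distance from the TCP to the grasp point, in m); z points along the fingers, y is the direction in which the jaws open and shut (so a half turn about z gives the same grasp; the last joint's range is limited). The gripper opens to 91 mm and grips with 3 to 60 N. Pads are 32 mm wide; open, the fingers measure 118 mm over their backs; the gripper's body (76 mm by 178 mm) begins 60 mm behind the grasp point.
Start: joints at [-1.364, 0.32, 1.565, -0, 1.257, -0.02], TCP at [0.129, -0.56, 0.405] pointing down, gripper open.
Joint ranges: [-3.11, 3.11], [-0.84, 2.01], [0.21, 2.61], [-1.34, 4.49], [0.05, 2.63], [-2.56, 2.56]. Speed limits (rad/s): [2.57, 2.57, 3.14, 3.14, 3.14, 3.14].

### API

Orientations are given as a rotation vector (axis times angle).
In Python, from cell import arm gives the robot as it stands.
- The arm moves only by the shell command python3 -m creep 'ROWS' [FORCE]. ROWS is JSON, one flat list of numbers, 7 for each row, row after row: the shift along the tool's x, y, z in cm, then the turn, a rotation vector about the tool's x, y, z in degrees, then the gripper's target within -1 to 1 (shut at 1, half-way at 0, fully open at -1). In form: [x, y, z, rx, ry, rz, fingers, x, y, z, rx, ry, rz, fingers, ...]. A call has 1 to 5 rows; each row shifts and turns the commanded pose from where the row before left it, along the tool's axes as they then stand; what a row does not reach is not made up. A row lasts 1/8 s, in which the tool goes at most 62.5 mm and 10.7 degrees, less where a joint would pass 70% of its speed; a pose out of reach is approached as far as the arm can. A call with a gripper value outside its range is refused whole. The fingers move at their own pace and stop on an object; FORCE is the grip in N (left out, the last holds). Time passes only in rows, so rows that do not move let the fingers close. It gives the time, the measured TCP pose, the force and the opening at its end, in the units of the state.
- arm.read_state(): the state, without advancing time (a new reading comes with each control period).
- arm.read_camera(name): name is "scene" or "top" or "wrist"; returns a dict with "frame" (480x640x3 uint8, red, green, blue), "camera_matrix" (3x3 intrinsics, pixels), "k1" (the pictures are not rectified: a ray, as slopes to the right and down, at radius r is drawn at 1 + k1 r^2 times it, then the intrinsics apply), "origin" and "rotation" of the camera in the world; the wrist camera has in their place "T_tool_cam" (4x4, takes a point from camera to tool coordinates, whose origin is the TCP and whose axes are the flange's). Camera axes: x right, y down, z forward; pixel columns grow to the right and rows downward; lengths in m; the calibration is good to about 2 mm. A picture is of the moment at which its call begins: read the wrist's pose just before it. There is no depth.
- arm.close_job(): hands the job in, once; it reports no verdict.
Trained networks look in a picture, given as the dict that the camera call returned (one of the last four; its "shot" number tells which), for a name from the list of things; names that differ only in an ending like _2 or _b are one class to them, and where a whole thing is asked for, a point or a joint stands for the part that bears it (a point fixed in the world has none). Each returns a list of dicts, best first, with "confidence" (0 to 1); they miss things now and then, are a little off and sometimes report something else, mostly with a low value. They report only what shows in the picture. A call takes as long as a camera call. They do not tell look-alikes from the thing itself.
- arm.trace(target, picture): "region" (480x640 bool, what is visible of it) and "box" ([centre column, centre row, width, height] in pixels, round what is visible of it).
The state is a dict: "clock": time; "q": joint angles; "joint_velocities": joint speeds; "joint_torque": joint torques, N m; "tcp_pos": TCP position; "eef_rot": TCP orientation; "ft_force": force on the tool from outside, world axes, zero at the start; "moment": the same for the moment, N m; "opening": opening from 0.0 (shut) to 1.0 (fully open).
Only numpy, scipy, OpenCV 4.12 (cv2) and the standard library are available. Lean on these libraries where they do the work, as an engineer would, in place of code of your own. Each camera call takes 0.05 s, during which the arm holds its last target. There are 200 camera calls.

## Working session

There is one attempt and no reset: what is moved stays moved. The work goes in short steps, Python scripts to look and compute and a shell command to move; the robot and the scene stay as the last step left them, time stands still between calls to the robot, and variables do not carry over. Pictures are saved under pics/ and viewed, about 8 in all and at most 12, crops included, and the job is handed in when it is done.

```bash
ls; mkdir -p pics; cat > h.py <<'E'
import numpy as np, cv2
from cell import arm
from scipy.spatial.transform import Rotation as R
def cam(name):
    s=arm.read_state(); c=arm.read_camera(name)
    if name=="wrist":
        T=np.eye(4);T[:3,:3]=R.from_rotvec(s["eef_rot"]).as_matrix();T[:3,3]=s["tcp_pos"]
        M=T@np.array(c["T_tool_cam"]);c["origin"]=M[:3,3];c["rotation"]=M[:3,:3]
    return c
def px2w(c,uv,z):
    uv=np.array(uv,float).reshape(-1,2);K=np.array(c["camera_matrix"])
    d=(uv-[K[0,2],K[1,2]])/[K[0,0],K[1,1]];s=d.copy()
    for _ in range(20): s=d/(1+c["k1"]*(s**2).sum(1,keepdims=True))
    r=np.c_[s,np.ones(len(s))]@np.array(c["rotation"]).T
    o=np.array(c["origin"]);t=(z-o[2])/r[:,2];return o+r*t[:,None]
def w2px(c,P):
    P=np.atleast_2d(P);q=(P-np.array(c["origin"]))@np.array(c["rotation"]);s=q[:,:2]/q[:,2:]
    s=s*(1+c["k1"]*(s**2).sum(1,keepdims=True));K=np.array(c["camera_matrix"]);return s*[K[0,0],K[1,1]]+[K[0,2],K[1,2]]
def save(c,n): cv2.imwrite("pics/"+n,c["frame"][:,:,::-1])
E
python3 - <<'E'
from h import *
c=cam("top");save(c,"top.png");print(c["origin"],c["rotation"],c["k1"])
for n in ["plate","fence","corner","end_stop","keeper","jig","flap_wheel","cup_brush"]:
    try:
        for r in arm.trace(n,c)[:4]: 
            b=r["box"];print(n,round(r["confidence"],2),np.round(b),px2w(c,b[:2],.024)[0].round(3))
    except Exception as e: print(n,e)
s=arm.read_state();print(s["clock"],s["eef_rot"],s["tcp_pos"],s["opening"],s["ft_force"])
E
```

```text
pics
[ 0.42999529 -0.04593293  1.08632458] [-2.15623857  2.16795578 -0.09343948] -0.00457913704778462
plate too many indices for array: array is 1-dimensional, but 2 were indexed
fence too many indices for array: array is 1-dimensional, but 2 were indexed
corner too many indices for array: array is 1-dimensional, but 2 were indexed
end_stop too many indices for array: array is 1-dimensional, but 2 were indexed
jig too many indices for array: array is 1-dimensional, but 2 were indexed
flap_wheel too many indices for array: array is 1-dimensional, but 2 were indexed
cup_brush too many indices for array: array is 1-dimensional, but 2 were indexed
0.45 [-3.12131778e+00 -3.55507446e-01  3.17476163e-05] [ 0.12929282 -0.5602619   0.40469249] 0.997950549083281 [-0.51623986  0.54806267 -0.66500608]
```

View pics/top.png

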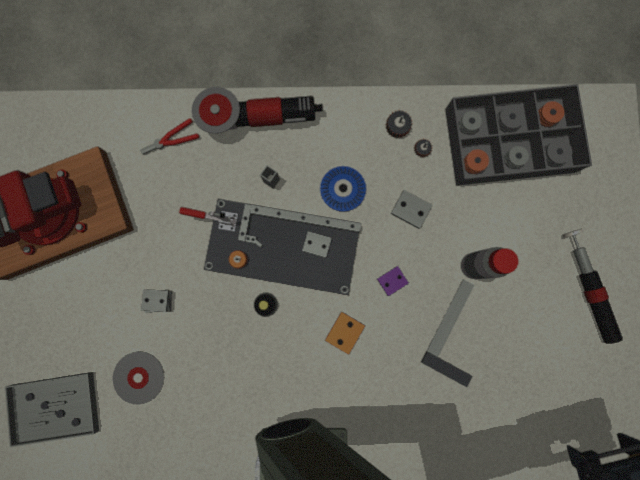

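The overhead picture shows the jig at about (283,245). A grey plate lies on its bed at (317,244). A larger grey plate at (411,208), a purple one at (393,281) and an orange one at (345,333) lie off the jig. The plate at (317,244) fits: it is grey, the smaller of its colour, and the only one lying by itself on the jig. I'll fix the rotation format and confirm it in a crop.

```bash
sed -i 's/^    return c$/    else: c["rotation"]=R.from_rotvec(c["rotation"]).as_matrix()\n    return c/' h.py
python3 - <<'E'
from h import *
c=cam("top")
for n in ["plate","fence","corner","end_stop","keeper","jig","flap_wheel","cup_brush"]:
    for r in arm.trace(n,c)[:4]: 
        b=r["box"];print(n,round(r["confidence"],2),np.round(b),px2w(c,b[:2],.024)[0].round(3))
        if n=="jig" or (n=="plate" and abs(b[0]-317)<8):
            m=r["region"].astype(np.uint8);p=cv2.boxPoints(cv2.minAreaRect(cv2.findNonZero(m)));print(p,px2w(c,p,.024 if n=="plate" else .012).round(4))
x=c["frame"][185:305,190:375];cv2.imwrite("pics/crop.png",cv2.resize(x,None,fx=4.2,fy=4.2,interpolation=cv2.INTER_CUBIC)[:,:,::-1])
E
```

```text
plate 0.97 [392. 280.  27.  32.] [ 0.451 -0.214  0.024]
plate 0.88 [317. 245.  24.  25.] [ 0.537 -0.035  0.024]
[[301.73584 250.92453]
 [307.5849  230.45282]
 [331.62262 237.32074]
 [325.77356 257.79245]] [[ 0.5234  0.0022  0.024 ]
 [ 0.5732 -0.0121  0.024 ]
 [ 0.556  -0.0703  0.024 ]
 [ 0.5064 -0.0558  0.024 ]]
plate 0.64 [344. 331.  32.  44.] [ 0.333 -0.098  0.024]
plate 0.63 [412. 210.  41.  32.] [ 0.622 -0.266  0.024]
fence 0.81 [270. 248. 179.  96.] [0.53  0.08  0.024]
corner 0.74 [270. 247. 183.  96.] [0.534 0.08  0.024]
corner 0.58 [315. 245.  26.  27.] [ 0.538 -0.031  0.024]
end_stop 0.92 [269. 245. 179.  96.] [0.538 0.081 0.024]
keeper 0.83 [271. 248. 185.  95.] [0.532 0.077 0.024]
jig 0.83 [269. 249. 184.  94.] [0.529 0.082 0.024]
[[170.43011 264.35605]
 [182.74048 191.86159]
 [361.12494 222.15329]
 [348.81458 294.64777]] [[ 0.4933  0.3246  0.012 ]
 [ 0.6738  0.299   0.012 ]
 [ 0.5945 -0.1433  0.012 ]
 [ 0.4177 -0.1109  0.012 ]]
flap_wheel 0.76 [236. 260.  19.  14.] [0.502 0.162 0.024]
cup_brush 0.65 [265. 304.  23.  26.] [0.396 0.09  0.024]
```

View pics/crop.png

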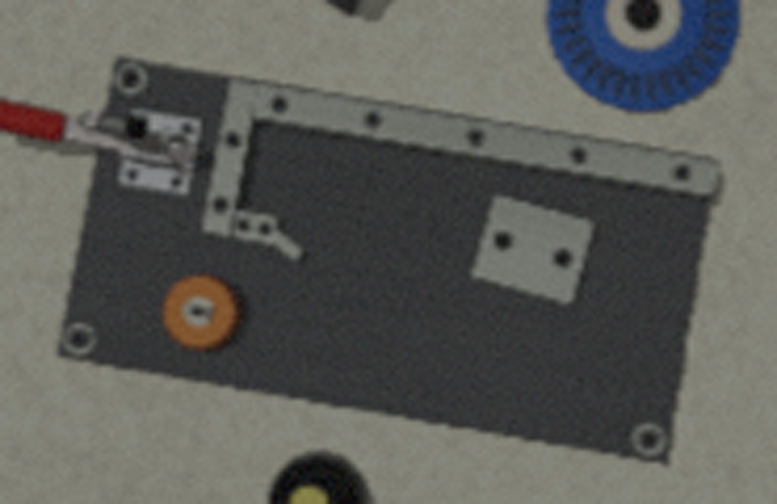

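The crop confirms the plate at crop (532,250): grey, two holes, skewed about 6°. The fence face runs from the corner at about (252,122) to about (712,195). The flap wheel is at (200,312) and the keeper flare ends at (300,255). Next I'll fit the jig pose.

```bash
python3 - <<'E'
from h import *
from scipy.optimize import least_squares
c=cam("top")
# jig xy, z, crop px
D=[((-90,180),.012,(60,355)),((-90,-180),.012,(667,463)),((90,180),.012,(118,58)),((65,-180),.032,(711,196)),((65,90),.032,(252,122)),((85,106),.032,(231,80)),((85,-180),.032,(719,158))]
J=np.array([d[0] for d in D])/1000.;Z=np.array([d[1] for d in D]);U=np.array([d[2] for d in D])/4.2+[190,185]-.38
def f(p):
    r=np.array([[np.cos(p[2]),-np.sin(p[2])],[np.sin(p[2]),np.cos(p[2])]])
    return (w2px(c,np.c_[J@r.T+p[:2],Z])-U).ravel()
s=least_squares(f,[.53,.05,-.16],loss="soft_l1");print(s.x,f(s.x).reshape(-1,2).round(1))
a=s.x[2];r=np.array([[np.cos(a),-np.sin(a)],[np.sin(a),np.cos(a)]]);co=s.x[:2]+r@[.065,.09]
print("corner",co,"deg",np.degrees(a))
np.savez("jig.npz",r=r,co=co,a=a)
P=np.array([[.5234,.0022],[.5732,-.0121],[.556,-.0703],[.5064,-.0558]])
print(((P-co)@r*1000).round(1),((P.mean(0)-co)@r*1000).round(1))
st=arm.read_state();X=R.from_rotvec(st["eef_rot"]).as_matrix()
print("tool in jig",((st["tcp_pos"][:2]-co)@r*1000).round(1),np.degrees(np.arctan2(X[1,0],X[0,0])))
# waypoint A: jig (-120,-165)
w=co+r@[-.125,-.163];print("A",w,"delta tool cm",X.T@(np.r_[w,.32]-st["tcp_pos"])*100)
E
```

```text
[ 0.5369971   0.05090784 -0.17400185] [[-0.7  0.7]
 [ 0.3  0. ]
 [-0.5 -0.1]
 [ 0.8 -0.2]
 [-0.1 -1. ]
 [-0.  -0.1]
 [ 0.2  0.7]]
corner [0.61659686 0.12829569] deg -9.969571504668549
[[ -70.  -140.3]
 [ -18.4 -145.8]
 [ -25.3 -206.1]
 [ -76.7 -200.4]] [ -47.6 -173.1]
tool in jig [-360.7 -762.5] 12.994940247238523
A [ 0.46526498 -0.01060234] delta tool cm [ 45.09733634 -46.00482001   8.47278178]
```

```bash
python3 -m creep '[3.3,-3.2,0,0,0,-4.8,1,3.5,-2.9,0,0,0,-4.8,1,3.8,-2.6,0,0,0,-4.8,1,4.0,-2.3,0,0,0,-4.8,1,4.1,-1.9,0,0,0,-4.8,1]' 10
python3 -m creep '[4.3,-1.6,0,0,0,-4.8,1,4.4,-1.2,0,0,0,-4.8,1,4.5,-0.9,0,0,0,-4.8,1,4.5,-0.5,0,0,0,-4.8,1,4.6,-0.1,0,0,0,-4.8,1]'
python3 -m creep '[4.6,0.3,0,0,0,-4.8,1,4.5,0.7,2,0,0,-4.8,1,4.4,1.0,3,0,0,-4.8,1,4.3,1.4,3,0,0,-4.8,1,0,0,0,0,0,0,1]'
cat > t.py <<'E'
from h import *
j=np.load("jig.npz");s=arm.read_state();X=R.from_rotvec(s["eef_rot"]).as_matrix()
print("t",round(s["clock"],2),"jig mm",((s["tcp_pos"][:2]-j["co"])@j["r"]*1000).round(1),"z",round(s["tcp_pos"][2],4),"yaw-jig",round(np.degrees(np.arctan2(X[1,0],X[0,0])-j["a"])-90,2),"tilt",X[2].round(4),"F",(s["ft_force"][:2]@j["r"]).round(1),round(s["ft_force"][2],1),"op",round(s["opening"],3))
E
cat > look.py <<'E'
import sys
from h import *
c=cam("wrist");save(c,sys.argv[1])
j=np.load("jig.npz")
for q in arm.trace("plate",c)[:3]:
    m=q["region"].astype(np.uint8);p=cv2.boxPoints(cv2.minAreaRect(cv2.findNonZero(m)))
    w=px2w(c,p,.024)[:,:2];print(round(q["confidence"],2),np.round(q["box"]),((w-j["co"])@j["r"]*1000).round(1).tolist())
E
python3 t.py; python3 look.py w1.png
```

```text
clock: 1.58
tcp_pos: [0.2539, -0.3667, 0.4049]
eef_rot: [2.977, 1.0, 0.001]
ft_force: [0.8, 0.3, -0.5]
opening: 0.481
clock: 2.2
tcp_pos: [0.3767, -0.1738, 0.405]
eef_rot: [2.704, 1.597, 0.001]
ft_force: [0.9, -1.1, -1.0]
opening: 0.005
clock: 2.82
tcp_pos: [0.4748, -0.02, 0.3227]
eef_rot: [-2.397, -2.026, 0.005]
ft_force: [0.1, -0.9, 0.0]
opening: 0.006
t 2.83 jig mm [-113.9 -170.6] z 0.3227 yaw-jig 0.39 tilt [-2.0e-04 -4.3e-03 -1.0e+00] F [ 0.2 -0.9] 0.0 op 0.006
0.78 [163. 349.  84.  95.] [[-291.7, -285.2], [-262.7, -219.6], [-193.1, -244.8], [-218.1, -313.2]]
0.67 [411. 243.  78.  84.] [[-77.9, -201.2], [-72.5, -139.3], [-21.3, -145.7], [-23.7, -208.5]]
0.5 [507. 412.  14.   7.] [[45.5, -328.2], [44.8, -323.9], [56.6, -324.0], [57.3, -328.3]]
```

View pics/w1.png

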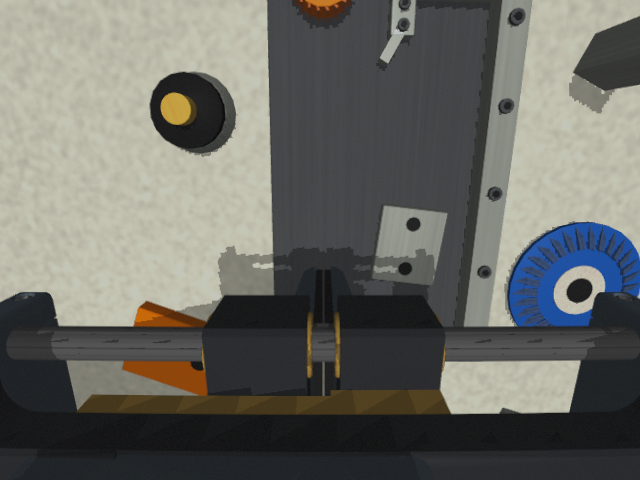

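The wrist view agrees with the overhead one: plate at (411,243), fingertips at (322,285), fence face from about (503,0) to (470,325). Now descending beside the plate and checking the fence line.

```bash
python3 - <<'E'
from h import *
import json
j=np.load("jig.npz");c=cam("wrist")
g=lambda p,z:((px2w(c,p,z)[:,:2]-j["co"])@j["r"]*1000).round(1).tolist()
print("bed edge(-155)",g([(267,30),(274,290)],.012))
# fence top front edge: along rows, brightness step dark->light near expected
G=cv2.GaussianBlur(cv2.cvtColor(c["frame"],cv2.COLOR_RGB2GRAY),(3,3),0).astype(int)
for v in range(20,320,40):
    e=w2px(c,np.c_[(j["co"]+j["r"]@[0,-.1]),[.032]*1] if 0 else np.r_[j["co"]+j["r"]@[0,-.1],.032])[0]
    row=G[v,440:530];d=np.diff(row);u=440+int(d.argmax())+.5;print(v,u,d.max(),g([(u,v)],.032))
E
python3 -m creep '[0,0,4,0,0,0,1,0,0,4,0,0,0,1,0,0,3,0,0,0,1,0,0,0.5,0,0,0.4,1,0,0,0,0,0,0,1]'; python3 t.py
```

```text
bed edge(-155) [[-154.3, -21.7], [-155.2, -218.8]]
20 495.5 29 [[-1.2, -19.7]]
60 491.5 31 [[-1.1, -44.1]]
100 487.5 36 [[-1.0, -69.6]]
140 482.5 32 [[-1.6, -96.3]]
180 478.5 33 [[-1.3, -124.3]]
220 473.5 32 [[-1.8, -154.0]]
260 469.5 31 [[-1.3, -185.3]]
300 464.5 34 [[-1.6, -218.7]]
clock: 3.6
tcp_pos: [0.4747, -0.0227, 0.2109]
eef_rot: [2.41, 2.012, 0.002]
ft_force: [0.4, -0.1, -0.1]
opening: 0.003
t 3.6 jig mm [-113.6 -173.3] z 0.2109 yaw-jig -0.32 tilt [ 1.0e-04  2.1e-03 -1.0e+00] F [ 0.4 -0.1] -0.1 op 0.003
```

```bash
python3 -m creep '[0,0,0.4,0,0,0,1,0,1.0,0,0,0,0,1,0,1.0,0,0,0,0,1,0,0.6,0,0,0,0,1,0,0.6,0,0,0,0,1]';python3 -m creep '[0,0.6,0,0,0,0,1,0,0.5,0,0,0,0,1,0,0.2,0,0,0,0,1,0,0,0,0,0,0,1]'; python3 t.py; python3 look.py w2.png
```

```text
clock: 4.22
tcp_pos: [0.5056, -0.0277, 0.2056]
eef_rot: [-2.409, -2.014, 0.004]
ft_force: [-4.4, -0.6, 3.4]
opening: 0.006
clock: 4.72
tcp_pos: [0.5191, -0.0299, 0.2057]
eef_rot: [2.409, 2.014, 0.002]
ft_force: [0.0, 0.5, -0.7]
opening: 0.003
t 4.72 jig mm [ -68.6 -172.7] z 0.2057 yaw-jig -0.23 tilt [ 1.0e-04  1.4e-03 -1.0e+00] F [-0.1  0.5] -0.7 op 0.003
0.83 [402. 282. 110.  92.] [[-61.5, -179.1], [-58.4, -135.1], [-9.2, -139.5], [-8.7, -184.3]]
0.49 [636.  13.   9.  15.] [[53.4, -46.0], [56.2, -45.9], [57.2, -51.3], [54.4, -51.3]]
```

View pics/w2.png

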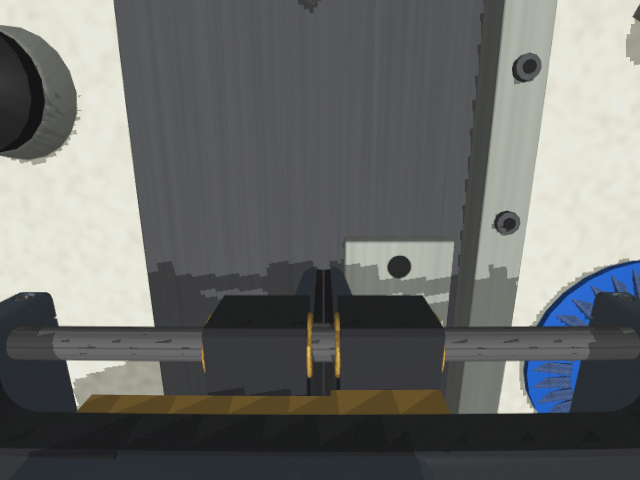

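The plate (front edge at row 240, columns 345–453) is nearly square, with a few mm still to go to the fence foot near column 465. I'll keep pushing gently.

```bash
python3 -m creep '[0,0.3,0,0,0,0,1,0,0.2,0,0,0,0,1,0,0.1,0,0,0,0,1,0,0.1,0,0,0,0,1,0,0,0,0,0,0,1]'; python3 t.py;python3 -m creep '[0,0.1,0,0,0,0,1,0,0,0,0,0,0,1]'; python3 t.py;python3 -m creep '[0,0.1,0,0,0,0,1,0,0,0,0,0,0,1]'; python3 t.py
```

```text
clock: 5.45
tcp_pos: [0.5244, -0.031, 0.2058]
eef_rot: [-2.408, -2.013, 0.004]
ft_force: [-5.6, 0.9, 5.0]
opening: 0.003
t 5.45 jig mm [ -63.2 -172.8] z 0.2058 yaw-jig -0.24 tilt [-3.0e-04 -3.7e-03 -1.0e+00] F [-5.6 -0.1] 5.0 op 0.003
clock: 5.7
tcp_pos: [0.5253, -0.0312, 0.2058]
eef_rot: [-2.408, -2.013, 0.004]
ft_force: [-4.8, 1.3, 4.8]
opening: 0.004
t 5.7 jig mm [ -62.3 -172.8] z 0.2058 yaw-jig -0.24 tilt [-3.0e-04 -3.9e-03 -1.0e+00] F [-5.   0.5] 4.8 op 0.004
clock: 5.95
tcp_pos: [0.5268, -0.0314, 0.2058]
eef_rot: [-2.409, -2.014, 0.003]
ft_force: [-4.9, 0.8, 4.7]
opening: 0.005
t 5.95 jig mm [ -60.8 -172.8] z 0.2058 yaw-jig -0.23 tilt [-3.0e-04 -2.4e-03 -1.0e+00] F [-5. -0.] 4.7 op 0.005
```

```bash
python3 -m creep '[0,0.1,0,0,0,0,1,0,0,0,0,0,0,1]'>/dev/null; python3 t.py;python3 -m creep '[0,0.1,0,0,0,0,1,0,0,0,0,0,0,1]'>/dev/null; python3 t.py; python3 - <<'E'
from h import *
c=cam("wrist");x=c["frame"][180:300,300:520];cv2.imwrite("pics/c3.png",cv2.resize(x,None,fx=3.5,fy=3.5,interpolation=cv2.INTER_CUBIC)[:,:,::-1])
E
```

```text
t 6.2 jig mm [ -60.3 -172.9] z 0.2058 yaw-jig -0.24 tilt [-3.0e-04 -4.4e-03 -1.0e+00] F [-6.2 -0.1] 7.1 op 0.006
t 6.45 jig mm [ -59.9 -172.8] z 0.2058 yaw-jig -0.24 tilt [-3.0e-04 -6.5e-03 -1.0e+00] F [-9.9  0.6] 9.5 op 0.004
```

View pics/c3.png

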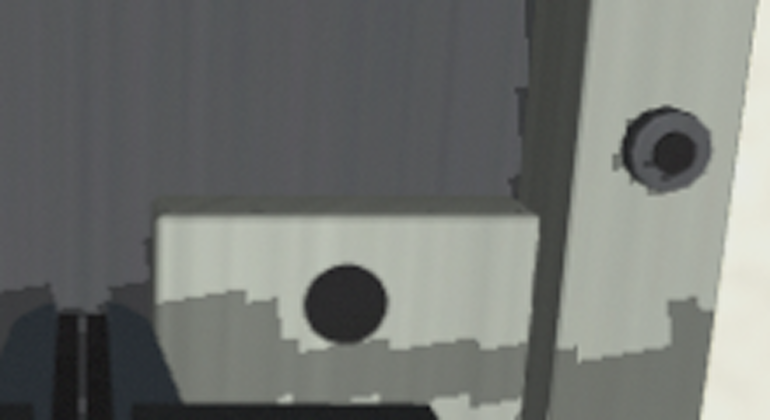

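```bash
python3 - <<'E'
from h import *
j=np.load("jig.npz");c=cam("wrist")
g=lambda p,z:((px2w(c,np.array(p)/3.5+[300,180],z)[:,:2]-j["co"])@j["r"]*1000).round(1).tolist()
print("plate R edge",g([(538,215),(532,310),(527,400)],.024),"front edge",g([(158,215),(300,215),(538,215)],.024))
print("fence top edge",g([(586,50),(569,215),(551,400)],.032),"foot",g([(520,190),(529,40)],.012))
E
```

```text
plate R edge [[-2.3, -141.8], [-2.0, -154.6], [-1.5, -167.3]] front edge [[-51.0, -141.6], [-32.8, -141.7], [-2.3, -141.8]]
fence top edge [[-1.3, -119.6], [-1.4, -139.6], [-1.3, -163.9]] foot [[-0.8, -141.4], [-1.4, -120.9]]
```

Plate flat on the fence: its edge is within about 1 mm, skew about 1°, and its centre is near y −172. Contact force rose to 10 N. Now I'll move round behind it with the fingers slightly open, giving two contacts on the rear face.

```bash
python3 -m creep '[0,-0.5,0,0,0,0,1,0,-2,0,0,0,0,1,-3,0,0,0,0,0,0.56,-3,0,0,0,0,0.3,0.56,0,0,0,0,0,0,0.56]';python3 t.py; python3 -m creep '[0,2.6,0,0,0,0,0.56,0,2.6,0,0,0,0,0.56,0,0.4,0,0,0,0,0.56,0,0,0,0,0,0,0.56]'; python3 t.py; python3 look.py w4.png
```

```text
clock: 7.18
tcp_pos: [0.4948, -0.0879, 0.2059]
eef_rot: [2.416, 2.004, 0.003]
ft_force: [-0.1, -1.0, 0.6]
opening: 0.218
t 7.17 jig mm [ -82.5 -234. ] z 0.2059 yaw-jig -0.69 tilt [-3.0e-04  3.1e-03 -1.0e+00] F [ 0. -1.] 0.6 op 0.218
clock: 7.68
tcp_pos: [0.549, -0.0961, 0.2054]
eef_rot: [-2.414, -2.009, 0.001]
ft_force: [-0.6, 0.1, 0.1]
opening: 0.221
t 7.67 jig mm [ -27.7 -232.8] z 0.2054 yaw-jig -0.51 tilt [ 0.e+00 -8.e-04 -1.e+00] F [-0.6 -0. ] 0.1 op 0.221
0.94 [325. 169. 120. 143.] [[-50.9, -141.4], [-2.3, -141.8], [-0.3, -201.9], [-53.9, -201.4]]
```

View pics/w4.png

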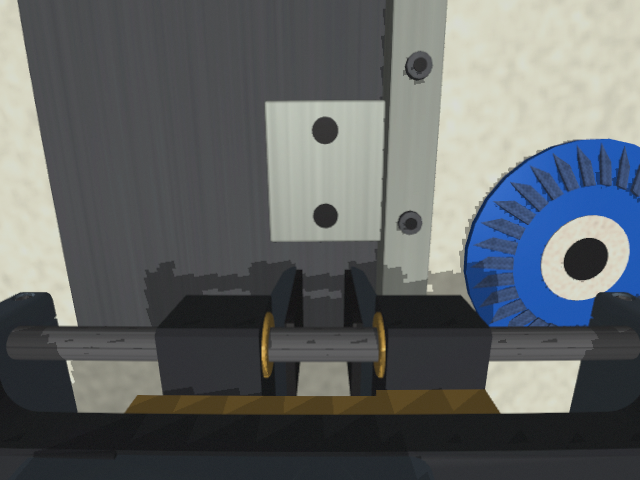

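The plate stands at (325,170) against the fence at column 385, with both fingers behind it at (290,285) and (355,285). Sliding it along the fence with a slight bias towards the fence.

```bash
python3 -m creep '[1.0,0,0,0,0,-0.5,0.56,0.6,0,0,0,0,0,0.56,0.6,0.03,0,0,0,0,0.56,0.6,0.03,0,0,0,0,0.56,0.6,0.03,0,0,0,0,0.56]'; python3 t.py; python3 look.py w5.png; python3 -m creep '[0.6,0.02,0,0,0,0,0.56,0.6,0.02,0,0,0,0,0.56,0.6,0.02,0,0,0,0,0.56]'; python3 t.py; python3 look.py w5.png
```

```text
clock: 8.4
tcp_pos: [0.5554, -0.0636, 0.2058]
eef_rot: [-2.405, -2.02, 0.005]
ft_force: [-4.5, -5.8, 4.2]
opening: 0.224
t 8.4 jig mm [ -27.1 -199.6] z 0.2058 yaw-jig 0.03 tilt [-0.0022 -0.0026 -1.    ] F [-3.4 -6.5] 4.2 op 0.224
0.57 [329. 204. 122. 136.] [[-50.8, -124.2], [-1.7, -124.1], [0.9, -183.2], [-53.1, -183.3]]
0.37 [235. 204. 431. 409.] [[-186.6, -260.3], [-145.3, -71.4], [20.8, -72.8], [37.6, -258.2]]
clock: 8.88
tcp_pos: [0.5589, -0.0462, 0.2057]
eef_rot: [-2.405, -2.02, 0.006]
ft_force: [-5.7, -5.9, 5.1]
opening: 0.221
t 8.88 jig mm [ -26.6 -181.8] z 0.2057 yaw-jig 0.02 tilt [-0.0024 -0.0033 -1.    ] F [-4.6 -6.8] 5.1 op 0.221
0.61 [326. 204. 122. 138.] [[-53.4, -165.6], [-50.4, -106.0], [-1.8, -106.4], [0.1, -166.1]]
```

```bash
python3 -m creep '[0.6,0.01,0,0,0,0,0.56,0.6,0.01,0,0,0,0,0.56,0.6,0.01,0,0,0,0,0.56,0.6,0.01,0,0,0,0,0.56,0.6,0.01,0,0,0,0,0.56]'; python3 t.py; python3 look.py w6.png; python3 -m creep '[0.6,0.01,0,0,0,0,0.56,0.6,0.01,0,0,0,0,0.56,0.6,0.01,0,0,0,0,0.56,0.6,0.01,0,0,0,0,0.56]'; python3 t.py; python3 look.py w7.png
```

```text
clock: 9.6
tcp_pos: [0.5645, -0.0167, 0.2056]
eef_rot: [-2.405, -2.019, 0.007]
ft_force: [-4.9, -6.6, 4.1]
opening: 0.221
t 9.6 jig mm [ -26.2 -151.8] z 0.2056 yaw-jig 0.01 tilt [-0.0024 -0.0037 -1.    ] F [-3.7 -7.3] 4.1 op 0.221
0.77 [326. 204. 120. 137.] [[-50.5, -76.4], [-1.9, -76.4], [0.6, -135.3], [-52.9, -135.4]]
clock: 10.2
tcp_pos: [0.569, 0.0069, 0.2055]
eef_rot: [-2.405, -2.019, 0.007]
ft_force: [-3.6, -6.5, 3.4]
opening: 0.221
t 10.2 jig mm [ -25.9 -127.8] z 0.2055 yaw-jig 0.01 tilt [-0.0024 -0.0039 -1.    ] F [-2.5 -7. ] 3.4 op 0.221
0.8 [326. 206. 119. 139.] [[-50.2, -52.3], [-1.6, -52.3], [0.9, -111.7], [-52.6, -111.8]]
```

```bash
python3 -m creep '[0.6,0.02,0,0,0,0,0.56,0.6,0.02,0,0,0,0,0.56,0.6,0.02,0,0,0,0,0.56,0.6,0.02,0,0,0,0,0.56,0.6,0.02,0,0,0,0,0.56]'; python3 t.py; python3 -m creep '[0.6,0.02,0,0,0,0,0.56,0.4,0.01,0,0,0,0,0.56]'; python3 t.py; python3 look.py w8.png
```

```text
clock: 10.92
tcp_pos: [0.5748, 0.036, 0.2054]
eef_rot: [-2.404, -2.019, 0.009]
ft_force: [-6.2, -6.8, 5.2]
opening: 0.219
t 10.93 jig mm [-25.2 -98.1] z 0.2054 yaw-jig 0.02 tilt [-0.0033 -0.0053 -1.    ] F [-5.  -7.7] 5.2 op 0.219
clock: 11.18
tcp_pos: [0.5767, 0.0458, 0.2054]
eef_rot: [-2.404, -2.019, 0.01]
ft_force: [-6.9, -6.7, 4.5]
opening: 0.219
t 11.18 jig mm [-25.  -88.2] z 0.2054 yaw-jig 0.02 tilt [-0.0037 -0.0058 -1.    ] F [-5.6 -7.8] 4.5 op 0.219
0.77 [325. 205. 124. 139.] [[-50.1, -13.0], [-1.6, -13.0], [1.0, -72.3], [-52.5, -72.4]]
```

View pics/w8.png

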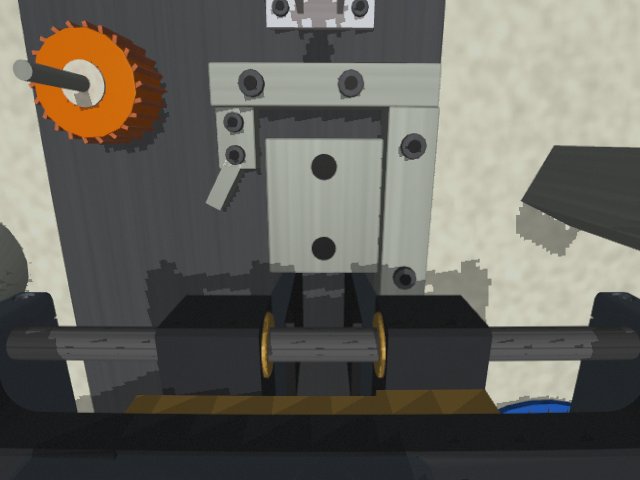

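The plate (box 267–382, 139–272) is entering the pocket against the fence. About 13 mm remains to the stop face (row ~107), and the flap wheel is clear. Finishing in small steps.

```bash
python3 -m creep '[0.4,0,0,0,0,0,0.56,0.3,0,0,0,0,0,0.56,0.2,0,0,0,0,0,0.56,0.1,0,0,0,0,0,0.56]'>/dev/null; python3 t.py; for i in 1 2 3; do python3 -m creep '[0.1,0,0,0,0,0,0.56,0,0,0,0,0,0,0.56]' >/dev/null; python3 t.py; done
```

```text
t 11.78 jig mm [-24.8 -78. ] z 0.2052 yaw-jig 0.0 tilt [-0.0029 -0.0051 -1.    ] F [-3.3 -6.1] 3.3 op 0.224
t 12.03 jig mm [-24.8 -77. ] z 0.2053 yaw-jig -0.01 tilt [-0.0027 -0.005  -1.    ] F [-4.3 -6.1] 3.0 op 0.219
t 12.28 jig mm [-24.8 -76.3] z 0.2053 yaw-jig 0.01 tilt [-0.0035 -0.0051 -1.    ] F [-4.  -7.7] 3.1 op 0.217
t 12.53 jig mm [-24.8 -76. ] z 0.2053 yaw-jig 0.05 tilt [-0.0051 -0.0053 -1.    ] F [ -3.2 -11. ] 4.1 op 0.222
```

```bash
for i in 1; do python3 -m creep '[0.1,0,0,0,0,0,0.56,0.05,0,0,0,0,0,0.56,0,0,0,0,0,0,0.56]' >/dev/null; python3 t.py; done
python3 look.py w9.png
python3 -m creep '[-0.5,0,0,0,0,0,0.56,-2,0,0,0,0,0,0.56,-3,0,-2,0,0,0,0.56,-2,0,-4,0,0,0,0.56,0,0,0,0,0,0,0.56]'>/dev/null; python3 t.py; python3 look.py w10.png
```

```text
t 12.9 jig mm [-24.7 -75.5] z 0.2053 yaw-jig 0.09 tilt [-0.0073 -0.0055 -1.    ] F [ -3.6 -15.6] 4.5 op 0.221
0.61 [326. 204. 119. 138.] [[-53.4, -60.2], [-50.1, -0.2], [-0.9, -0.7], [1.0, -60.8]]
t 13.62 jig mm [ -22.3 -149.3] z 0.2688 yaw-jig -0.17 tilt [ 0.0012  0.0076 -1.    ] F [ 0.2 -0.6] -0.2 op 0.22
0.75 [314.  59.  95. 118.] [[-50.3, -1.1], [-0.6, -1.1], [0.6, -62.0], [-52.7, -61.8]]
0.75 [ 82. 397.  27.  32.] [[-198.3, -235.0], [-181.1, -234.9], [-185.8, -260.9], [-203.6, -261.1]]
```

View pics/w10.png

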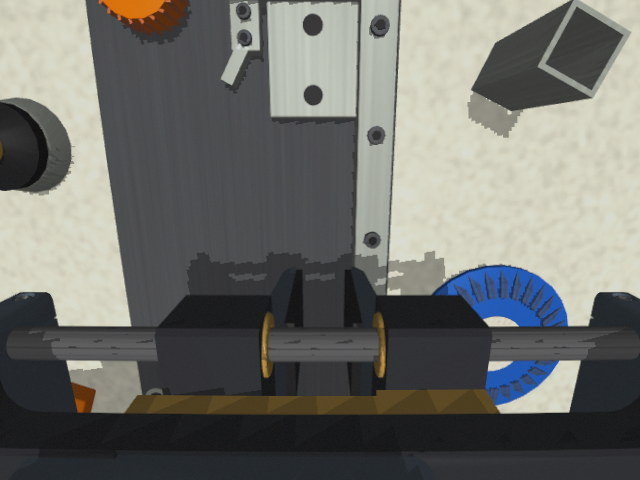

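The plate is at (313,60), against the fence at column 358. The stop is just out of view, so I'll raise the hand and check that end.

```bash
python3 -m creep '[1,0,-4,0,0,0,0.56,1,0,-4,0,0,0,0.56,0,0,-4,0,0,0,0.56,0,0,0,0,0,0,0.56]'>/dev/null; python3 t.py; python3 - <<'E'
from h import *
c=cam("wrist");p=w2px(c,np.r_[np.load("jig.npz")["co"],.02])[0].astype(int);print(p)
u,v=max(p[0]-120,0),max(p[1]-50,0)
x=c["frame"][v:v+150,u:u+200];cv2.imwrite("pics/c11.png",cv2.resize(x,None,fx=4,fy=4,interpolation=cv2.INTER_CUBIC)[:,:,::-1]);print(u,v)
E
```

```text
t 14.22 jig mm [ -23. -127.] z 0.3877 yaw-jig 0.03 tilt [ 0.0011  0.005  -1.    ] F [-0.6  0.2] -0.2 op 0.216
[347  79]
227 29
```

View pics/c11.png

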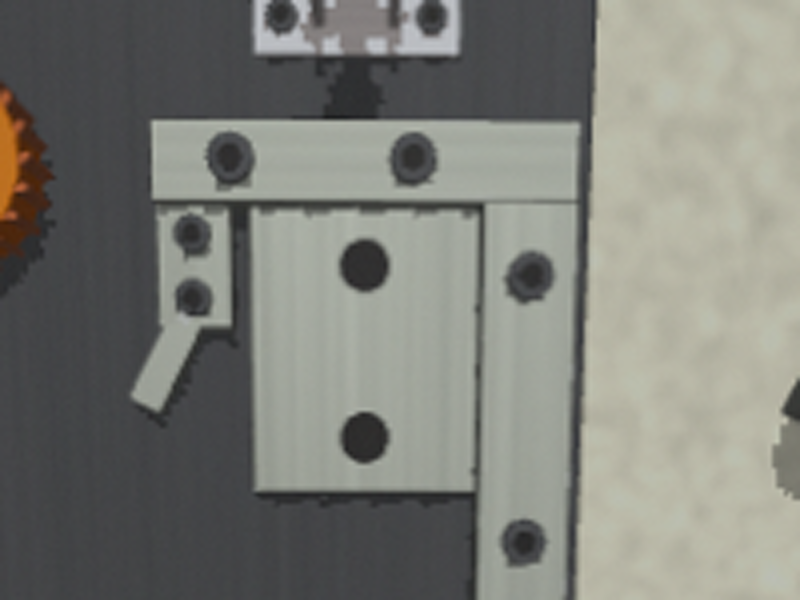

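The plate's top edge meets the stop at row ~205 and its right edge meets the fence at column ~478. It is square, and the keeper gap (~4 mm) is on the left as it should be. Handing in.

```bash
python3 -c "
from cell import arm
print(arm.close_job())"
```

```text
the job is handed in; nothing more can be done
None
```

The foot plate is home in the corner pocket, and I handed the job in at about 14 s of robot time. No verdict was reported.

- **Pushing:** I pushed the plate square against the fence with its centre about 172 mm short of the corner. Then I slid it along the fence with two finger contacts on its rear face, and took the hand up and away.
- **Contact forces:** The force rose to about 10 N at the fence and 16 N at the end stop, then fell to about zero once the hand was withdrawn. Sliding took 3–8 N, and up to 9.5 N of upward force showed on the hand during the fence push. I took that as the fingertips catching the plate's edge; the plate never looked lifted.
- **Final position:** In the last picture the plate sits on both faces with no visible gap, square, and the roughly 4 mm of play is on the keeper side. The plate edges measured within about 1 mm of both faces, which is about as fine as the calibration allows.
- **Disagreement:** The traced outlines of the partly hidden plate slanted by up to about 3 degrees along its sides. The visible front edge and the pictures showed it square.
- **Other things on the bench:** The hand stayed clear of the clamp, and the bystanders I could see in the wrist pictures looked untouched. I did not measure their positions again at the end.

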